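# Park a mower engine just past compression for a valve check

### The job

Park this mower engine's piston just past the top of its compression stroke for a valve check: swing the flywheel brake off, turn the flywheel slowly and gently clockwise (seen from above) without letting it kick back or run on, feel the compression build, peak and die away completely, and stop a few degrees past the top, where the wheel just begins to draw onward, without turning it back there. Let go of the wheel, then snap the brake back on. Leave the nut bin, valve cover and wrench where they lie.

Things in the scene. Friction and masses are not known exactly. Their poses are not given: they have to be found in the camera images.
- engine: Single-cylinder vertical-shaft mower engine, blower housing and valve cover off, on an 80 mm high grey stand, fixed. Origin on the bench under the crankshaft axis; x runs along the finned cylinder to the head (open rocker chamber), z up. The cylinder reaches 230 mm out along x, below 190 mm height; the dark muffler is on its -y side, the brake on its +y side.
- hub (a point): Centre of the light-grey flywheel, half-way up its blades; turns with it. Flat rim top (radius 95 mm) 13 mm lower. 10 straight radial blades, one along this x axis, then every 36 degrees: 6 mm thick, 26 mm high, 57 to 91 mm radius, 40 mm gaps at 74 mm; brittle castings, squeeze below 70 N. Pinch one from above at 74 mm radius. Cup (36 mm radius) rises to 17 mm, nut to 36 mm above this point.
- flywheel (a joint): Wheel angle, growing clockwise from above, arbitrary zero. Ring drag is 0.5 N m throughout. From 70 degrees before the top compression adds up to 0.75 N m (most 40 degrees before it); none at the top; then it drives the wheel on. Within 15 degrees of the top the drag holds the wheel when let go. The top is 80 to 140 degrees on from the start, unmarked; the first 10 degrees are free.
- crown (a point): Centre of the piston crown, out of sight in the closed cylinder. It moves along the engine's x and is farthest out, 71.2 mm from the crankshaft axis, at the top of the stroke. Within 15 degrees of the top it moves less than 1 mm, less than the error of this reading: the top has to be found by feel.
- brake_grip (a point): Centre of the red upright grip (16 mm diameter, 34 mm high, on a pin) of the snap-over brake lever, whose pad bears on the rim. z up, x along the lever away from its vertical pivot, which is at x -118, y +18 mm in this frame. Carry the grip 40 mm outward, away from the flywheel (lever turns clockwise from above; about 8 N) to flip the brake off; it stays. Carry it back to flip it on.
- brake (a joint): Angle of the brake lever: 0 with the pad on the rim (brake on), 0.35 rad fully off; the snap-over point is at about 0.17 rad.
- nut_bin: Yellow open picking bin of nuts and bolts, 160 x 100 x 75 mm, origin under its centre. Leave alone.
- valve_cover: Dark pressed-steel valve cover, 105 x 85 x 24 mm, origin under its centre. Leave alone.
- wrench: Steel combination wrench, 160 mm long, lying flat, origin under its middle. Leave alone.

How it is judged:
By the outcome, as a careful person would: the job done as asked, in the order asked, and still so for the second after the job is handed in, with the robot touching nothing.
It also fails if it takes over 72 s, if anything falls off the work surface, if the arm or the gripper's body presses on something with over 40 N, if the wrist force passes 120 N, or if a joint passes its speed limit or range.

### The arm

A 7-joint arm with a two-finger parallel gripper is mounted at the origin on the work surface. World frame = base frame: x ahead of the robot, y to its left, z up, the work surface at z = 0. Lengths are in m, angles in rad, forces in N, time in s.
With the tool pointing down it reaches from about 0.4 to 0.85 m from the base axis. Payload 6.9 kg.
Tool frame: the origin (TCP) lies at the centre of the arm's flange, where the gripper is bolted on; the fingertips stand 173 mm ahead of it and the grasp point (between the pads) lies 155 mm ahead of it; z points along the fingers, y is the direction in which the jaws open and shut (so a half turn about z gives the same grasp; the last joint's range is limited). The gripper opens to 85 mm and grips with 20 to 120 N. Pads are 22 mm wide; open, the fingers measure 114 mm over their backs; the gripper's body (76 mm by 85 mm) begins 54 mm behind the grasp point. The pads swing forward as they close: fully open they stand 13 mm farther back than shut.
Start: joints at [1.361, 0.507, -0.238, 1.5, 0.126, 1.149, -0.155], TCP at [0.194, -0.594, 0.405] pointing down, gripper open.
Joint ranges: [-3.08, 3.08], [-0.24, 2.05], [-1.43, 1.35], [0, 2.5], [-1.52, 4.66], [0.17, 1.96], [-2.89, 2.89]. Speed limits (rad/s): [2.39, 2.39, 3.14, 3.14, 3.14, 3.14, 3.14].

### API

Orientations are given as a rotation vector (axis times angle).
In Python, from station import arm, camera, order gives the robot as it stands.
- The arm moves only by the tool arm_command, never from a script. Its argument "targets" is a list of rows, each a list of 6 numbers: the shift along the tool's x, y, z in units of 30 mm (1.0 is 30 mm), then the turn, a rotation vector about the tool's x, y, z in units of 5 degrees (1.0 is 5 degrees). In form: [[dx, dy, dz, ax, ay, az], ...]. A call has 1 to 12 rows; each row is the pose to reach, as a shift and turn from the pose commanded when the call began, along the tool's axes at that moment; what a row does not reach only later rows make up. A row lasts 1/8 s, in which the tool goes at most 62.5 mm and 10.7 degrees, less where a joint would pass 70% of its speed; a pose out of reach is approached as far as the arm can. A call with a gripper value outside its range is refused whole. "grip" is the closure in counts, from 0 (fully open) to 255 (shut), set as the call begins (left out, the last holds). The fingers move at their own pace and stop on an object; the grip force is fixed at half the most. Time passes only in rows, so rows that repeat a pose let the fingers close. It gives the time, the measured TCP pose, the force and the opening at its end, in the units of the state.
- arm.get_obs(): the state, without advancing time (a new reading comes with each control period).
- camera(name): name is "side" or "top" or "wrist"; returns a dict with "frame" (400x640x3 uint8, red, green, blue), "intrinsics" (3x3 intrinsics, pixels), "position" and "rotation" of the camera in the world; the wrist camera has in their place "hand_eye" (4x4, takes a point from camera to tool coordinates, whose origin is the TCP and whose axes are the flange's). Camera axes: x right, y down, z forward; pixel columns grow to the right and rows downward; lengths in m; the calibration is good to about 2 mm. A picture is of the moment at which its call begins: read the wrist's pose just before it. There is no depth.
- order.close_job(): hands the job in, once; it reports no verdict.
The state is a dict: "time": time; "joints": joint angles; "joint_velocities": joint speeds; "tau": joint torques, N m; "eef_pos": TCP position; "eef_rot": TCP orientation; "wrist_force": force on the tool from outside, world axes, zero at the start; "wrist_torque": the same for the moment, N m; "gripper_width": opening from 0.0 (shut) to 1.0 (fully open).
Only numpy, scipy, OpenCV 4.12 (cv2) and the standard library are available. Lean on these libraries where they do the work, as an engineer would, in place of code of your own. Each camera call takes 0.05 s, during which the arm holds its last target.

## Working session

There is one attempt and no reset: what is moved stays moved. The work goes in short steps, Python scripts to look and compute and a tool call to move; the robot and the scene stay as the last step left them, time stands still between calls to the robot, and variables do not carry over. Pictures are saved under pics/ and viewed, and the job is handed in when it is done.

Besides the shell and the picture viewer there is one more tool, called after "Call:" as name([rows], argument=value, ...), one row to a line, values as JSON. arm_command: Moves the arm, as the interface text tells. Its arguments: {"type":"object","properties":{"targets":{"type":"array"},"grip":{"type":"number"}},"required":["targets"]}

```bash
ls; mkdir -p pics; python3 - <<'E'
from station import arm,camera,order
import cv2
o=arm.get_obs()
for k,v in o.items(): print(k,v)
for n in("top","side","wrist"):
    c=camera(n); cv2.imwrite(f"pics/{n}0.png",c["frame"][:,:,::-1])
    print(n,{k:v for k,v in c.items() if k!="frame"})
E
```

```text
pics
time 0.0
joints [ 1.36048484  0.50832358 -0.23749351  1.50112471  0.12569556  1.14890399
 -0.15478224]
joint_velocities [ 0.00032441  0.00011354 -0.00015246 -0.00061737 -0.00076862 -0.00060957
  0.00145139]
tau [ 1.08125255e-04 -6.20612741e+01 -2.18679473e+00 -2.49661696e+01
  1.26809953e-02  1.21165029e-02  3.43014074e-05]
eef_pos [ 0.19397558 -0.59393361  0.40383998]
eef_rot [-3.10078491e+00 -4.93750205e-01  5.08986220e-04]
wrist_force [-0.03834413  0.70082857 -1.00201929]
wrist_torque [ 0.01768206  0.0361509  -0.04073101]
gripper_width 1.0031180877026276
top {'intrinsics': array([[464.17742041,   0.        , 311.95707606],
       [  0.        , 464.17742041, 201.81095639],
       [  0.        ,   0.        ,   1.        ]]), 'position': array([0.50090932, 0.0120769 , 1.33741172]), 'rotation': array([-2.22206697,  2.17245793, -0.1113959 ])}
side {'intrinsics': array([[378.79570408,   0.        , 324.71028636],
       [  0.        , 378.79570408, 203.27248108],
       [  0.        ,   0.        ,   1.        ]]), 'position': array([0.68395563, 0.67181055, 1.03508669]), 'rotation': array([-0.20386106, -2.9068964 ,  1.01175304])}
wrist {'intrinsics': array([[336.60643887,   0.        , 318.42925021],
       [  0.        , 336.60643887, 200.18138614],
       [  0.        ,   0.        ,   1.        ]]), 'hand_eye': array([[-2.36382807e-04, -9.63084053e-01, -2.69200763e-01,
         6.74139948e-02],
       [ 9.99999521e-01, -4.83273012e-04,  8.50851368e-04,
         1.09524855e-03],
       [-9.49538848e-04, -2.69200433e-01,  9.63083706e-01,
         3.05699194e-02],
       [ 0.00000000e+00,  0.00000000e+00,  0.00000000e+00,
         1.00000000e+00]])}
```

View pics/top0.png

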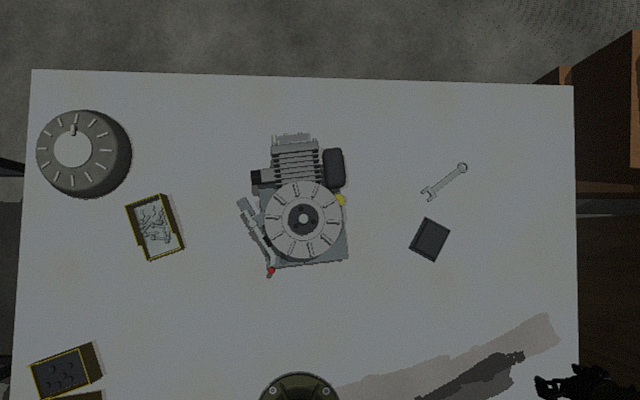

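View pics/side0.png

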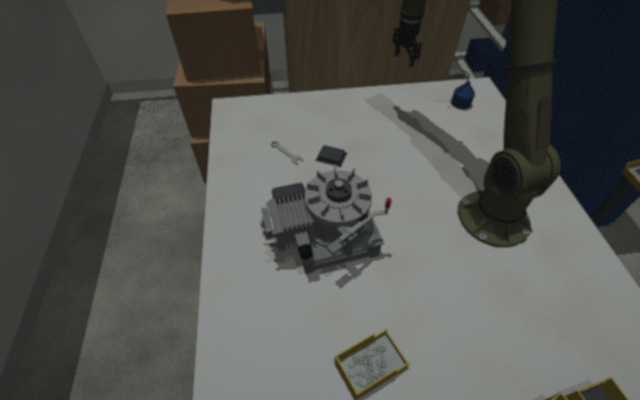

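```bash
cat > h.py <<'E'
import numpy as np, cv2
from scipy.spatial.transform import Rotation as R
from station import arm,camera,order
def ray(c,px,pose=None):
    K=c["intrinsics"]; d=np.linalg.inv(K)@np.array([px[0],px[1],1.])
    if "hand_eye" in c:
        p,r=pose; Rt=R.from_rotvec(r).as_matrix(); H=c["hand_eye"]
        return Rt@H[:3,3]+p, Rt@H[:3,:3]@d
    return np.array(c["position"]), R.from_rotvec(c["rotation"]).as_matrix()@d
def onz(c,px,z,pose=None):
    o,d=ray(c,px,pose); return o+d*(z-o[2])/d[2]
def tri(r1,r2):
    (a,u),(b,v)=r1,r2
    s=np.linalg.lstsq(np.c_[u,-v],b-a,rcond=None)[0]
    p,q=a+u*s[0],b+v*s[1]; return (p+q)/2,np.linalg.norm(p-q)
def proj(c,P,pose=None):
    if "hand_eye" in c:
        p,r=pose; H=c["hand_eye"]; Rt=R.from_rotvec(r).as_matrix()
        q=H[:3,:3].T@(Rt.T@(np.array(P)-p)-H[:3,3])
    else: q=R.from_rotvec(c["rotation"]).as_matrix().T@(np.array(P)-c["position"])
    q=c["intrinsics"]@q; return q[:2]/q[2]
def red(f):
    h=cv2.cvtColor(f,cv2.COLOR_RGB2HSV)
    m=(((h[...,0]<8)|(h[...,0]>172))&(h[...,1]>140)&(h[...,2]>60)).astype(np.uint8)
    n,l,s,ce=cv2.connectedComponentsWithStats(m)
    return [(s[i].tolist(),ce[i].tolist()) for i in range(1,n) if s[i,4]>8]
def snap(n,tag,crop=None,k=1):
    o=arm.get_obs(); c=camera(n); f=c["frame"][:,:,::-1]
    if crop: f=f[crop[1]:crop[3],crop[0]:crop[2]]
    cv2.imwrite(f"pics/{tag}.png",cv2.resize(f,None,fx=k,fy=k,interpolation=cv2.INTER_CUBIC))
    return c,(o["eef_pos"],o["eef_rot"])
E
python3 - <<'E'
from h import *
t,_=snap("top","t1",(225,120,365,290),4.2 and 3.5); s,_=snap("side","s1",(250,160,410,290),5)
print(red(t["frame"]),red(s["frame"]))
print(onz(t,(303,218),.25),onz(t,(270.5,271),.2))
E
```

```text
[([268, 267, 7, 7, 33], [270.6969696969697, 270.3333333333333])] [([387, 199, 4, 4, 12], [388.25, 200.33333333333334])]
[0.54260814 0.00259873 0.25      ] [0.41422314 0.07800462 0.2       ]
```

```bash
sleep 1
```

```text
(no output)
```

View pics/t1.png

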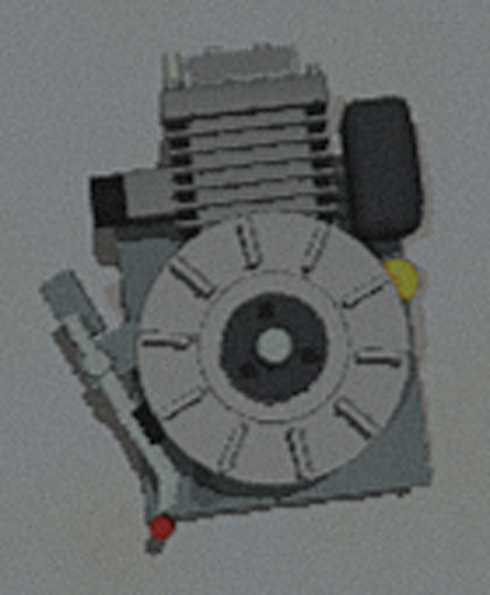

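View pics/s1.png

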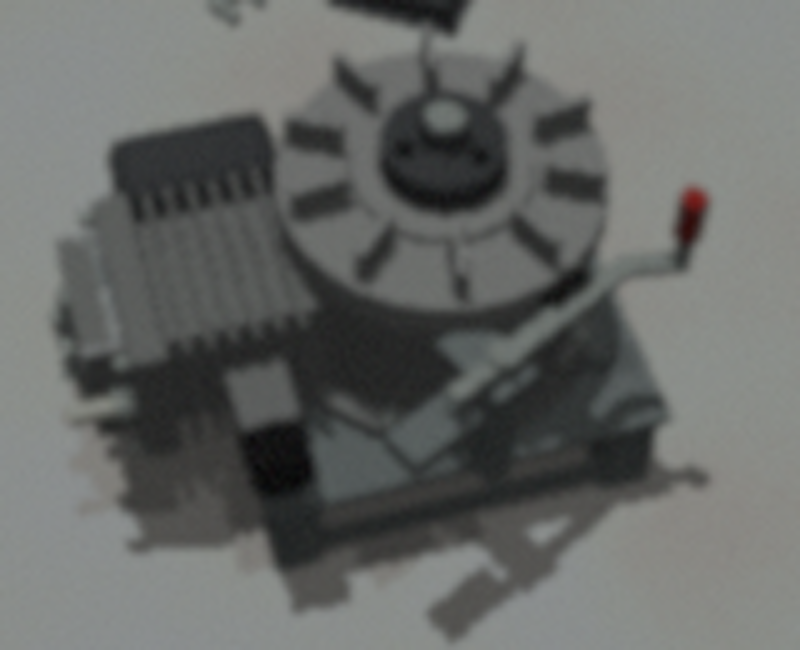

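```bash
python3 - <<'E'
from h import *
t=camera("top"); s=camera("side")
print("nut",tri(ray(t,(303.1,218.9)),ray(s,(339.2,184))))
print("grip top",tri(ray(t,(270.9,270.5)),ray(s,(388.4,198.6))))
# rim & blades by polar; rim disc edges in top crop
z=.25
for p in [(135,342),(410,345),(273,210),(270,487),(272,346)]:
    print(p,onz(t,(225+p[0]/3.5,120+p[1]/3.5),z))
def o(p): return p
for z in (.22,.25,.27):
  c=onz(t,(303.1,218.9),z+.04)
  for p in [(250,245),(315,247),(360,291),(378,356),(357,422),(302,453),(232,450),(182,404),(168,343),(192,280)]:
    q=onz(t,(225+p[0]/3.5,120+p[1]/3.5),z)-c
    print(z,np.hypot(*q[:2]).round(4),np.degrees(np.arctan2(q[1],q[0])).round(1),end='; ')
  print()
# stand front edge direction: (185,515)-(428,485) at z=.08
a=onz(t,(225+185/3.5,120+515/3.5),.08);b=onz(t,(225+428/3.5,120+485/3.5),.08);d=b-a
print("stand edge",d,np.degrees(np.arctan2(d[1],d[0]))+90)
E
```

```text
nut (array([0.53968902, 0.00252471, 0.25911367]), np.float64(0.0010014187735199285))
grip top (array([0.4200063 , 0.07353832, 0.26262777]), np.float64(0.0003012508018725743))
(135, 342) [0.54119158 0.09472198 0.25      ]
(410, 345) [ 0.54334548 -0.08930748  0.25      ]
(273, 210) [0.63214909 0.00465234 0.25      ]
(270, 487) [0.44681882 0.00239702 0.25      ]
(272, 346) [0.54058565 0.00322165 0.25      ]
0.22 0.073 13.8; 0.22 0.0758 -21.3; 0.22 0.072 -55.4; 0.22 0.0726 -92.9; 0.22 0.0768 -129.9; 0.22 0.0745 -163.1; 0.22 0.075 159.5; 0.22 0.0729 122.9; 0.22 0.072 88.4; 0.22 0.0728 51.1; 
0.25 0.0711 13.7; 0.25 0.0738 -21.3; 0.25 0.0701 -55.4; 0.25 0.0707 -92.9; 0.25 0.0748 -129.9; 0.25 0.0724 -163.1; 0.25 0.0729 159.5; 0.25 0.0709 122.8; 0.25 0.0701 88.4; 0.25 0.0709 51.1; 
0.27 0.0698 13.7; 0.27 0.0725 -21.3; 0.27 0.0688 -55.4; 0.27 0.0694 -92.9; 0.27 0.0734 -129.9; 0.27 0.0711 -163.1; 0.27 0.0715 159.5; 0.27 0.0696 122.8; 0.27 0.0688 88.4; 0.27 0.0696 51.1; 
stand edge [ 0.02661798 -0.1864247   0.        ] 8.125851051236125
```

Call:
arm_command([
  [0.4, -0.4, -0.1, 0, 0, 0],
  [1.3, -1.3, -0.3, 0, 0, 0],
  [2.7, -2.6, -0.5, 0, 0, 0],
  [4.2, -4, -0.8, 0, 0, 0],
  [5.7, -5.5, -1.1, 0, 0, 0],
  [7.2, -6.9, -1.4, 0, 0, 0],
  [8.7, -8.4, -1.7, 0, 0, 0],
  [10.2, -9.8, -2, 0, 0, 0],
  [11.7, -11.3, -2.3, 0, 0, 0],
  [13.2, -12.7, -2.6, 0, 0, 0],
  [14.7, -14.2, -2.9, 0, 0, 0],
  [16, -15.4, -3.1, 0, 0, 0],
])

```text
time: 1.85
eef_pos: [0.5066, -0.0028, 0.4986]
eef_rot: [3.102, 0.495, 0.002]
wrist_force: [0.8, -0.6, 0.8]
gripper_width: 0.996
```

Call:
arm_command([
  [0.4, -0.4, -0.1, 0, 0, 0],
  [0.6, -0.6, -0.1, 0, 0, 0],
  [0.6, -0.6, -0.1, 0, 0, 0],
], grip=110)

```text
time: 2.22
eef_pos: [0.5179, 0.0162, 0.5004]
eef_rot: [3.102, 0.493, -0.001]
wrist_force: [0.3, -0.5, 0.4]
gripper_width: 0.566
```

```bash
python3 - <<'E'
from h import *
o=arm.get_obs(); print(o["time"],o["joints"].round(3),o["eef_pos"],o["eef_rot"],o["gripper_width"])
c,p=snap("wrist","w1",None,1.25)
print(red(c["frame"]))
for P in [(.5397,.0025,.259),(.42,.0735,.2626)]: print(proj(c,P,p))
E
```

```text
2.225 [ 0.323  0.299 -0.557  1.603  0.163  1.287 -1.515] [0.51794735 0.01623091 0.50042894] [ 3.10210271e+00  4.92812689e-01 -1.34265429e-03] 0.5660850000006139
[]
[347.01122836 187.94224715]
[196.52990191 315.539814  ]
```

View pics/w1.png

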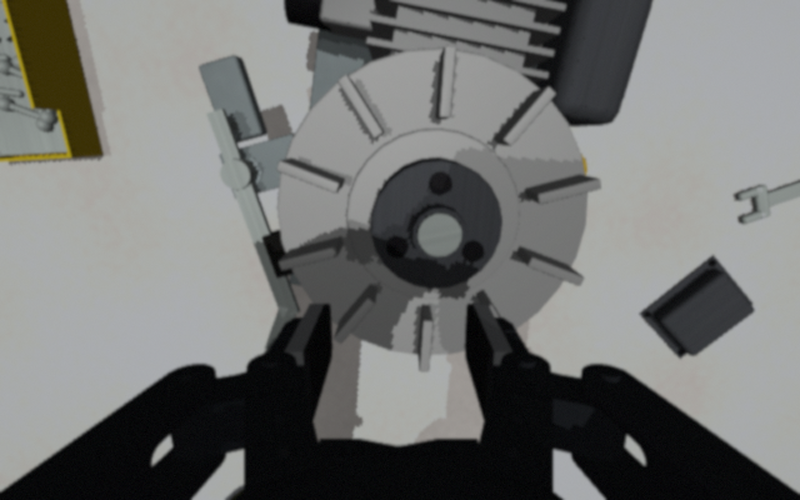

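```bash
cat >> h.py <<'E'
def multi(rs):
    A=np.zeros((3,3));b=np.zeros(3)
    for o,d in rs:
        d=d/np.linalg.norm(d);P=np.eye(3)-np.outer(d,d);A+=P;b+=P@o
    x=np.linalg.solve(A,b)
    return x,[float(np.linalg.norm((np.eye(3)-np.outer(d,d)/(d@d))@(x-o))) for o,d in rs]
E
python3 - <<'E'
from h import *
t=camera("top"); s=camera("side"); o=arm.get_obs();p=(o["eef_pos"],o["eef_rot"]);w=camera("wrist")
print("nut",multi([ray(t,(303.1,218.9)),ray(s,(339.2,184)),ray(w,(351.2,188),p)]))
pv=tri(ray(t,(252.1,222.3)),ray(w,(189.6,137.6),p));print("piv",pv)
for z in(.17,.2,.22): print(onz(t,(252.1,222.3),z),onz(w,(189.6,137.6),z,p))
g=np.array([.42,.0735]); v=pv[0][:2]-g; print(np.hypot(*v),np.degrees(np.arctan2(*v[::-1])))
# blades from wrist: outer ends
hub=multi([ray(t,(303.1,218.9)),ray(s,(339.2,184)),ray(w,(351.2,188),p)])[0]
hw=onz(w,(351.2,188),hub[2],p)
for a,b in [((450,50),(444,118)),((552,92),(503,142)),((598,184),(527,194)),((580,280),(522,255)),((342,80),(380,135)),((283,163),(340,187)),((282,268),(342,250)),((423,370),(427,300))]:
    A=onz(w,np.array(a)/1.25,hub[2]-.023,p);B=onz(w,np.array(b)/1.25,hub[2]-.023,p)
    print(np.hypot(*(A-hw)[:2]).round(4),np.hypot(*(B-hw)[:2]).round(4),np.degrees(np.arctan2(*(A-B)[[1,0]])).round(1),np.degrees(np.arctan2(*(A-hw)[[1,0]])).round(1))
E
```

```text
nut (array([0.5398269 , 0.00082184, 0.25778555]), [0.0016134696070260288, 0.0010633561813868932, 0.002128917674666706])
piv (array([0.52989159, 0.12459846, 0.20258198]), np.float64(0.003550931251221421))
[0.53202008 0.12912601 0.17      ] [0.52211569 0.1340543  0.17      ]
[0.53122059 0.1261181  0.2       ] [0.52814824 0.12415347 0.2       ]
[0.53068761 0.12411282 0.22      ] [0.53216994 0.11755291 0.22      ]
0.12119081802219175 24.93794554909905
0.092 0.0587 14.3 14.6
0.0933 0.0584 -25.4 -21.9
0.0931 0.0541 -64.0 -57.4
0.0927 0.054 -95.5 -92.9
0.0925 0.0587 53.1 51.0
0.0913 0.0578 84.8 85.4
0.0929 0.0556 125.0 123.8
0.0933 0.0458 -164.0 -165.4
```

Call:
arm_command([
  [-0.6, -0.7, 0.3, 0, 0, 0],
  [-1.3, -1.5, 0.7, 0, 0, 0],
  [-1.9, -2.2, 1, 0, 0, 0],
  [-2.3, -2.6, 1.1, 0, 0, 0],
  [-2.5, -2.8, 1.2, 0, 0, 0],
  [-2.5, -2.8, 1.2, 0, 0, 0],
], grip=130)

```text
time: 3.18
eef_pos: [0.4211, 0.0731, 0.4649]
eef_rot: [3.102, 0.493, 0.001]
wrist_force: [0.1, -0.2, 1.1]
gripper_width: 0.491
```

```bash
python3 - <<'E'
from h import *
o=arm.get_obs(); print(o["time"],o["joints"].round(3),o["eef_pos"],o["eef_rot"],o["gripper_width"])
c,p=snap("wrist","w2",None,1.25)
print(red(c["frame"]))
for P in [(.5397,.0008,.258),(.42,.0735,.2626),(.42,.0735,.2456)]: print(proj(c,P,p))
E
```

```text
3.175 [ 0.276  0.168 -0.601  1.87   0.105  1.134 -1.618] [0.42112849 0.07309918 0.4648918 ] [3.10232389e+00 4.93292628e-01 8.73372982e-04] 0.49135684797308865
[([305, 224, 25, 20, 140], [316.1642857142857, 230.49285714285713]), ([312, 237, 7, 4, 9], [315.3333333333333, 238.22222222222223]), ([311, 243, 14, 4, 16], [318.125, 245.0625])]
[532.42088819  57.45125274]
[314.67527792 236.27954092]
[314.94436655 225.6454605 ]
```

View pics/w2.png

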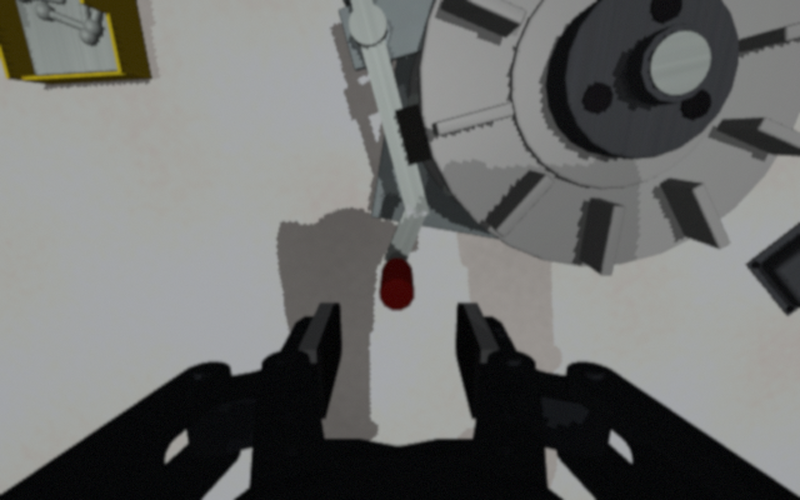

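Call:
arm_command([
  [0, 0, 0.3, 0, 0, 0],
  [0, 0, 0.7, 0, 0, 0],
  [0, 0, 1.1, 0, 0, 0],
  [0, 0, 1.5, 0, 0, 0],
  [0, 0, 1.8, 0, 0, 0],
  [0, 0, 1.9, 0, 0, 0],
  [0, 0, 1.9, 0, 0, 0],
])

```text
time: 4.1
eef_pos: [0.4211, 0.0734, 0.4077]
eef_rot: [-3.102, -0.494, 0.0]
wrist_force: [0.4, -0.4, 0.4]
gripper_width: 0.493
```

```bash
python3 - <<'E'
from h import *
o=arm.get_obs(); print(o["time"],o["eef_pos"],o["wrist_force"])
c,p=snap("wrist","w3",None,1.25)
E
```

```text
4.1 [0.42106541 0.07344684 0.4076644 ] [ 0.4266574  -0.39491223  0.40795578]
```

View pics/w3.png

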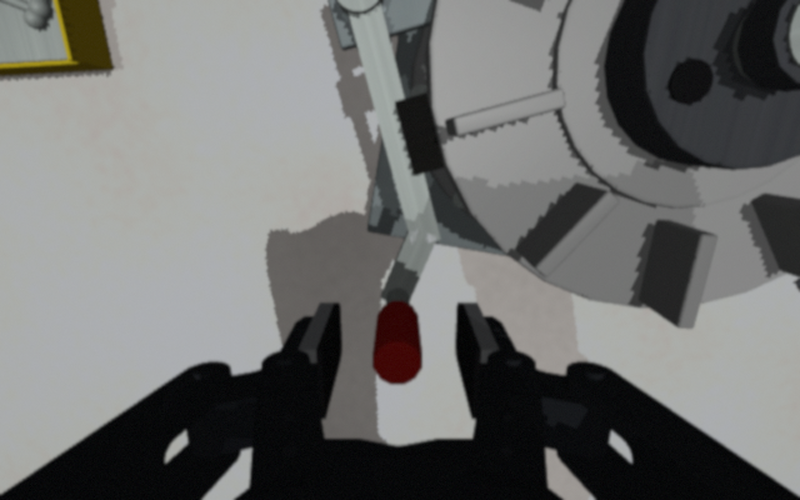

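Call:
arm_command([
  [0, 0, 0, 0, 0, 0],
  [0, 0, 0, 0, 0, 0],
  [0, 0, 0, 0, 0, 0],
  [0, 0, 0, 0, 0, 0],
], grip=255)

```text
time: 4.65
eef_pos: [0.4209, 0.0739, 0.4082]
eef_rot: [-3.102, -0.495, -0.001]
wrist_force: [-2.6, 2.2, 6.4]
gripper_width: 0.166
```

```bash
python3 - <<'E'
from h import *
o=arm.get_obs(); print(o["time"],o["eef_pos"],o["wrist_force"],o["wrist_torque"],o["gripper_width"])
# arc displacements in tool units
Rt=R.from_rotvec(o["eef_rot"]).as_matrix()
piv=np.array([.5299,.1246])
g=o["eef_pos"][:2]; v=g-piv; print(np.hypot(*v))
for a in (.05,.1,.15,.2,.25,.3,.35,.37):
    w=np.array([np.cos(a)*v[0]+np.sin(a)*v[1],-np.sin(a)*v[0]+np.cos(a)*v[1]])
    d=np.r_[piv+w-g,0]; print(a,(Rt.T@d/.03).round(2),d.round(4))
E
```

```text
4.65 [0.4209365 0.0738892 0.4081882] [-2.56679451  2.21350201  6.41434585] [ 0.47986764  0.54463958 -0.00415032] 0.16601738246041514
0.12018581391858679
0.05 [-0.02 -0.2   0.  ] [-0.0024  0.0055  0.    ]
0.1 [-0.03 -0.4   0.  ] [-0.0045  0.0111  0.    ]
0.15 [-0.03 -0.6   0.  ] [-0.0064  0.0169  0.    ]
0.2 [-0.02 -0.8   0.  ] [-0.0079  0.0227  0.    ]
0.25 [ 0.01 -1.    0.  ] [-0.0092  0.0285  0.    ]
0.3 [ 0.04 -1.2   0.  ] [-0.0101  0.0345  0.    ]
0.35 [ 0.08 -1.39  0.  ] [-0.0108  0.0404  0.    ]
0.37 [ 0.1  -1.47  0.  ] [-0.011   0.0428  0.    ]
```

Call:
arm_command([
  [-0.01, -0.15, 0, 0, 0, 0],
  [-0.03, -0.3, 0, 0, 0, 0],
  [-0.03, -0.45, 0, 0, 0, 0],
  [-0.03, -0.6, 0, 0, 0, 0],
  [-0.02, -0.75, 0, 0, 0, 0],
  [0, -0.9, 0, 0, 0, 0],
  [0.02, -1.05, 0, 0, 0, 0],
  [0.04, -1.18, 0, 0, 0, 0],
  [0.06, -1.28, 0, 0, 0, 0],
  [0.07, -1.34, 0, 0, 0, 0],
  [0.07, -1.34, 0, 0, 0, 0],
])

```text
time: 6.02
eef_pos: [0.4103, 0.1127, 0.4081]
eef_rot: [-3.102, -0.493, -0.0]
wrist_force: [-4.0, 1.8, 6.2]
gripper_width: 0.162
```

```bash
python3 - <<'E'
from h import *
o=arm.get_obs(); print(o["time"],o["eef_pos"],o["wrist_force"],o["wrist_torque"],o["gripper_width"])
c,p=snap("wrist","w4",None,1.25)
E
```

```text
6.025 [0.41030127 0.1127169  0.40806742] [-3.95532983  1.7817806   6.15339198] [ 0.33269633  0.73957579 -0.49046182] 0.16157445443537194
```

View pics/w4.png

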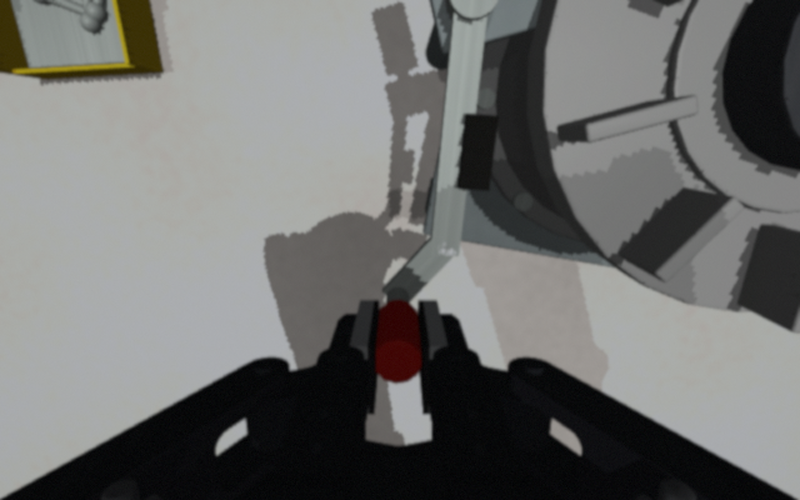

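Call:
arm_command([
  [0.01, -0.04, 0, 0, 0, 0],
  [0.01, -0.06, 0, 0, 0, 0],
])

```text
time: 6.32
eef_pos: [0.4102, 0.114, 0.4081]
eef_rot: [3.103, 0.491, 0.0]
wrist_force: [-2.2, -0.6, 5.6]
gripper_width: 0.161
```

Call:
arm_command([
  [0, 0, 0, 0, 0, 0],
  [0, 0, 0, 0, 0, 0],
  [0, 0, 0, 0, 0, 0],
  [0, 0, -0.3, 0, 0, 0],
  [0, 0, -0.9, 0, 0, 0],
  [0, 0, -1.6, 0, 0, 0],
  [0, 0, -2.2, 0, 0, 0],
], grip=140)

```text
time: 7.2
eef_pos: [0.4102, 0.1141, 0.4751]
eef_rot: [-3.102, -0.494, -0.001]
wrist_force: [0.1, -0.4, -1.2]
gripper_width: 0.449
```

```bash
python3 - <<'E'
from h import *
o=arm.get_obs(); print(o["time"],o["eef_pos"],o["eef_rot"],o["wrist_force"],o["gripper_width"],o["joints"])
s,_=snap("top","t5",(225,120,365,290),3.5)
r=red(s["frame"]);print(r, onz(s,r[0][1] if r else (0,0),.2626))
E
```

```text
7.2 [0.41022558 0.11414134 0.47505542] [-3.10240347e+00 -4.94274469e-01 -1.38313023e-03] [ 0.14017583 -0.37386098 -1.19004939] 0.4487456186402695 [ 0.20216145  0.15817934 -0.62600574  1.85355283  0.10099963  1.16048982
 -1.71302639]
[] [1.03861111 0.72675746 0.2626    ]
```

View pics/t5.png

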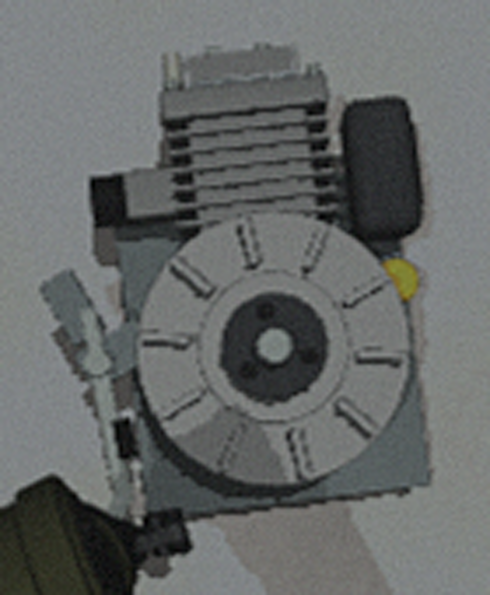

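Call:
arm_command([
  [0.2, 0.3, 0, 0, 0, -1],
  [0.7, 1, 0, 0, 0, -3],
  [1.4, 1.9, 0, 0, 0, -5],
  [2.1, 2.8, 0, 0, 0, -7],
  [2.8, 3.8, 0, 0, 0, -9],
  [3.5, 4.7, 0, 0, 0, -11],
  [4.2, 5.6, 0, 0, 0, -13],
  [4.6, 6.2, 0, 0, 0, -15],
  [4.8, 6.5, 0, 0, 0, -17],
  [4.8, 6.5, 0, 0, 0, -19],
  [4.8, 6.5, 0, 0, 0, -20],
], grip=150)

```text
time: 8.62
eef_pos: [0.6079, -0.027, 0.4733]
eef_rot: [-1.611, -2.697, -0.0]
wrist_force: [-0.2, 0.3, 0.1]
gripper_width: 0.412
```

Call:
arm_command([
  [0, 0, 0, 0, 0, -2],
  [0, 0, 0, 0, 0, -4],
  [0, 0, 0, 0, 0, -6],
  [0, 0, 0, 0, 0, -7.5],
  [0, 0, 0, 0, 0, -8],
  [0, 0, 0, 0, 0, -8],
  [0, 0, 0, 0, 0, -8],
])

```text
time: 9.5
eef_pos: [0.6077, -0.0266, 0.4737]
eef_rot: [0.6, 3.084, -0.0]
wrist_force: [-0.9, 0.7, -0.7]
gripper_width: 0.412
```

```bash
python3 - <<'E'
from h import *
o=arm.get_obs(); print(o["time"],o["joints"].round(3),o["eef_pos"],o["eef_rot"],o["gripper_width"])
T=R.from_rotvec(o["eef_rot"]).as_matrix();print(T.round(3),np.degrees(np.arctan2(T[1,0],T[0,0])))
c,p=snap("wrist","w6",None,1.25)
for P in [(.5397,.0008,.258)]: print(proj(c,P,p)*1.25)
E
```

```text
9.5 [ 0.598  0.6   -1.087  1.421  0.529  1.434  0.701] [ 0.6076907  -0.0265632   0.47370371] [ 5.99606526e-01  3.08383967e+00 -6.09599103e-05] 0.4124761812618999
[[-0.927  0.375 -0.   ]
 [ 0.375  0.927 -0.   ]
 [-0.    -0.    -1.   ]] 157.99395540590714
[401.11633431 118.92912269]
```

View pics/w6.png

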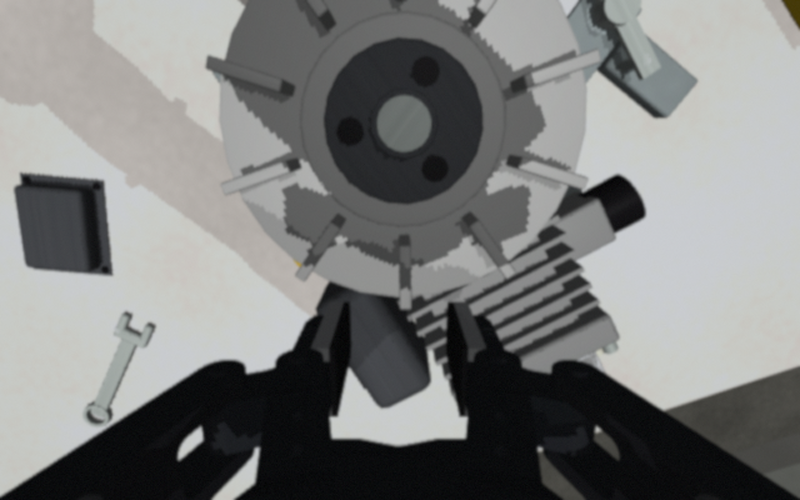

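```bash
python3 - <<'E'
from h import *
from scipy.optimize import least_squares
t=camera("top"); s=camera("side"); w=camera("wrist")
a=3.102;b=.4935
P=[((351.2,188),(np.array([.51795,.01623,.50043]),np.array([3.1021,.4928,-.001]))),
((544,49.6),(np.array([.42113,.0731,.46489]),np.array([3.1023,.4933,.001]))),
((323.2,98.4),(np.array([.60769,-.02656,.4737]),np.array([.5996,3.0838,0])))]
H0=w["hand_eye"].copy()
def f(x,rot=True):
    w["hand_eye"]=H0.copy(); w["hand_eye"][:3,3]+=x[3:6]
    w["hand_eye"][:3,:3]=R.from_rotvec(x[6:9]).as_matrix()@H0[:3,:3]
    r=[]
    for px,p in P: r+=list((proj(w,x[:3],p)-px)/1.5)
    r+=list((proj(t,x[:3])-(303.1,218.9))/1.2)+list((proj(s,x[:3])-(339.2,184))/1.2)
    return r+list(x[3:6]/.002)+list(x[6:9]/.01)
q=least_squares(f,np.r_[.54,0,.258,np.zeros(6)],x_scale=np.r_[np.ones(6)*.01,np.ones(3)*.01])
print(q.x.round(4)); print(np.round(q.fun,2))
for z in(.255,.26,.265):
    w["hand_eye"]=H0
    print(z,[onz(w,px,z,p)[:2].round(4) for px,p in P])
E
```

```text
[ 5.420e-01  2.500e-03  2.643e-01  1.000e-04  8.000e-04  8.000e-04
 -2.100e-03  5.000e-04  1.800e-03]
[ 0.22 -0.08 -0.18  0.2   0.17 -0.22 -0.01 -0.71 -0.77 -1.    0.06  0.39
  0.41 -0.21  0.05  0.18]
0.255 [array([0.5393, 0.002 ]), array([ 0.545 , -0.0018]), array([0.5416, 0.0014])]
0.26 [array([0.5403, 0.0028]), array([0.5434, 0.0009]), array([0.5417, 0.0013])]
0.265 [array([0.5413, 0.0037]), array([0.5417, 0.0036]), array([0.5418, 0.0012])]
```

Call:
arm_command([
  [-0.03, 0.05, 0.3, 0, 0, 0],
  [-0.07, 0.1, 0.7, 0, 0, 0],
  [-0.07, 0.1, 1.1, 0, 0, 0],
  [-0.07, 0.1, 1.3, 0, 0, 0],
  [-0.07, 0.1, 1.3, 0, 0, 0],
])

```text
time: 10.32
eef_pos: [0.6107, -0.0248, 0.4341]
eef_rot: [-0.597, -3.083, 0.0]
wrist_force: [-0.4, -0.5, 0.6]
gripper_width: 0.411
```

```bash
python3 - <<'E'
from h import *
o=arm.get_obs(); print(o["time"],o["eef_pos"],o["wrist_force"])
c,p=snap("wrist","w7",None,1.25)
E
```

```text
10.325 [ 0.61070401 -0.02475808  0.43405928] [-0.44088564 -0.47810655  0.64288196]
```

View pics/w7.png

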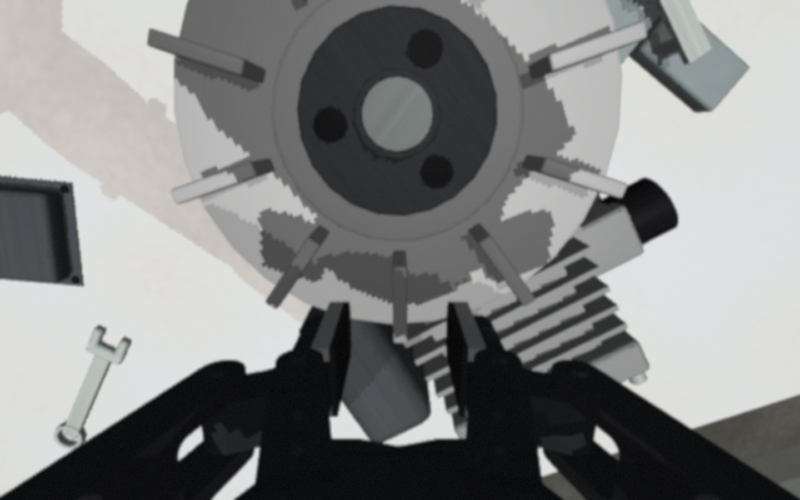

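Call:
arm_command([
  [0, 0, 0.2, 0, 0, 0],
  [0, 0, 0.5, 0, 0, 0],
  [0, 0, 0.8, 0, 0, 0],
  [0, 0, 1.1, 0, 0, 0],
  [0, 0, 1.28, 0, 0, 0],
  [0, 0, 1.28, 0, 0, 0],
], grip=168)

```text
time: 11.12
eef_pos: [0.6107, -0.0247, 0.3958]
eef_rot: [-0.597, -3.084, 0.0]
wrist_force: [-0.4, 1.0, 0.0]
gripper_width: 0.343
```

```bash
python3 - <<'E'
from h import *
o=arm.get_obs(); print(o["time"],o["eef_pos"],o["wrist_force"])
c,p=snap("wrist","w8",None,1.25)
c,p=snap("side","s8",(250,130,410,290),4)
E
```

```text
11.125 [ 0.61072603 -0.02467858  0.39578421] [-0.40113581  0.96372517  0.02773786]
```

View pics/w8.png

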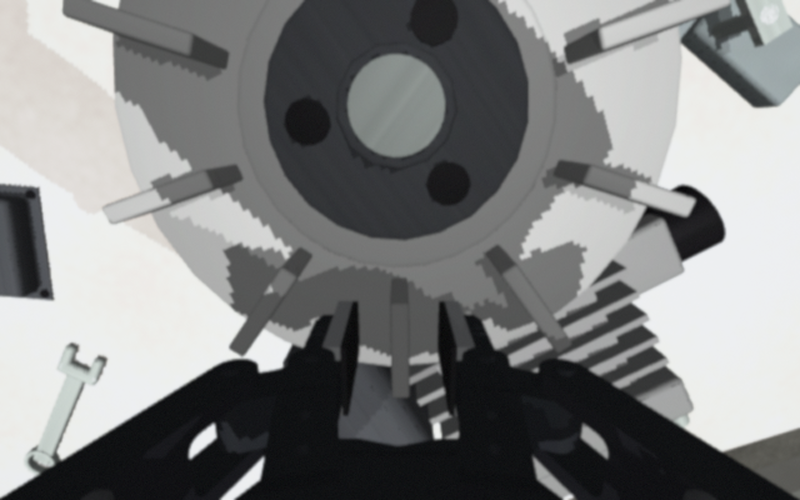

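View pics/s8.png

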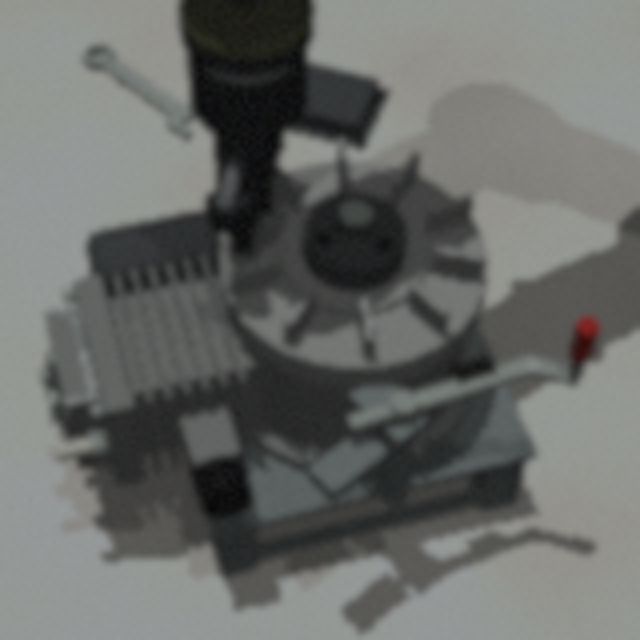

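Call:
arm_command([
  [0, 0, 0, 0, 0, 0],
  [0, 0, 0, 0, 0, 0],
  [0, 0, 0, 0, 0, 0],
  [0, 0, 0, 0, 0, 0],
], grip=255)

```text
time: 11.72
eef_pos: [0.6108, -0.0244, 0.3968]
eef_rot: [0.596, 3.084, 0.0]
wrist_force: [-1.1, -0.3, 5.6]
gripper_width: 0.056
```

```bash
cat >> h.py <<'E'
HUB=np.array([.5420,.0025])
def feel():
    o=arm.get_obs(); F=o["wrist_force"];M=o["wrist_torque"];r=o["eef_pos"][:2]-HUB
    T=R.from_rotvec(o["eef_rot"]).as_matrix()
    ft=T.T@F
    mz=r[0]*F[1]-r[1]*F[0]
    print("t %.2f yaw %.2f phi %.2f r %.4f  torque(resist cw) rxF %.3f +Mz %.3f  Ftool %s Mz %.3f z %.4f w %.3f"%(o["time"],np.degrees(np.arctan2(T[1,0],T[0,0])),np.degrees(np.arctan2(r[1],r[0])),np.hypot(*r),mz,mz+M[2],ft.round(1),M[2],o["eef_pos"][2],o["gripper_width"]))
    h=T.T@np.r_[HUB-o["eef_pos"][:2],0]; print("h tool",h.round(4))
E
python3 - <<'E'
from h import *
feel(); o=arm.get_obs(); print(o["wrist_force"],o["wrist_torque"],o["joints"].round(2))
E
```

```text
t 11.72 yaw 158.11 phi -21.35 r 0.0739  torque(resist cw) rxF -0.053 +Mz 0.356  Ftool [ 0.9 -0.7 -5.6] Mz 0.409 z 0.3968 w 0.056
h tool [ 0.0739 -0.0007 -0.0001]
[-1.13575621 -0.33031868  5.60478194] [-0.09918983  0.1452675   0.40892139] [ 0.59  0.66 -1.05  1.55  0.59  1.28  0.64]
```

Call:
arm_command([
  [0, -0.022, 0, 0, 0, 0.1],
  [0.001, -0.065, 0, 0, 0, 0.3],
  [0.003, -0.108, 0, 0, 0, 0.5],
  [0.005, -0.151, 0, 0, 0, 0.7],
])

```text
time: 12.22
eef_pos: [0.6091, -0.0285, 0.3968]
eef_rot: [0.691, 3.063, 0.001]
wrist_force: [0.6, 0.2, 5.6]
gripper_width: 0.054
```

```bash
python3 - <<'E'
from h import *
feel(); o=arm.get_obs(); print(o["wrist_force"],o["wrist_torque"])
E
```

```text
t 12.22 yaw 154.57 phi -24.78 r 0.0739  torque(resist cw) rxF 0.034 +Mz 0.511  Ftool [-0.5  0.5 -5.6] Mz 0.477 z 0.3968 w 0.054
h tool [ 0.0739 -0.0008 -0.0001]
[0.63274993 0.2189384  5.64132686] [ 0.0647253  -0.04059483  0.47719412]
```

Call:
arm_command([
  [0, -0.043, 0, 0, 0, 0.2],
  [0.002, -0.086, 0, 0, 0, 0.4],
  [0.003, -0.129, 0, 0, 0, 0.6],
  [0.006, -0.172, 0, 0, 0, 0.8],
  [0.009, -0.215, 0, 0, 0, 1.0],
  [0.014, -0.258, 0, 0, 0, 1.2],
])

```text
time: 12.98
eef_pos: [0.6054, -0.0353, 0.3968]
eef_rot: [0.851, 3.023, 0.001]
wrist_force: [0.6, 0.4, 5.6]
gripper_width: 0.056
```

```bash
python3 - <<'E'
from h import *
feel(); o=arm.get_obs(); print(o["joints"].round(2))
E
```

```text
t 12.97 yaw 148.57 phi -30.78 r 0.0739  torque(resist cw) rxF 0.047 +Mz 0.537  Ftool [-0.3  0.6 -5.6] Mz 0.490 z 0.3968 w 0.056
h tool [ 0.0739 -0.0008 -0.0001]
[ 0.59  0.64 -1.02  1.56  0.56  1.26  0.51]
```

Call:
arm_command([
  [0, -0.043, 0, 0, 0, 0.2],
  [0.002, -0.086, 0, 0, 0, 0.4],
  [0.003, -0.129, 0, 0, 0, 0.6],
  [0.006, -0.172, 0, 0, 0, 0.8],
  [0.009, -0.215, 0, 0, 0, 1.0],
  [0.014, -0.258, 0, 0, 0, 1.2],
])

```text
time: 13.72
eef_pos: [0.6011, -0.0418, 0.3968]
eef_rot: [1.008, 2.974, 0.001]
wrist_force: [0.6, 0.5, 4.8]
gripper_width: 0.056
```

```bash
python3 - <<'E'
from h import *
feel(); o=arm.get_obs(); print(o["joints"].round(2))
E
```

```text
t 13.72 yaw 142.55 phi -36.84 r 0.0739  torque(resist cw) rxF 0.054 +Mz 0.442  Ftool [-0.2  0.7 -4.8] Mz 0.387 z 0.3968 w 0.056
h tool [ 0.0739 -0.0008 -0.0001]
[ 0.6   0.62 -0.99  1.57  0.54  1.24  0.43]
```

Call:
arm_command([
  [0, -0.043, 0, 0, 0, 0.2],
  [0.002, -0.086, 0, 0, 0, 0.4],
  [0.003, -0.129, 0, 0, 0, 0.6],
  [0.006, -0.172, 0, 0, 0, 0.8],
  [0.009, -0.215, 0, 0, 0, 1.0],
  [0.014, -0.258, 0, 0, 0, 1.2],
])

```text
time: 14.48
eef_pos: [0.5961, -0.0478, 0.3968]
eef_rot: [1.162, 2.917, 0.001]
wrist_force: [1.2, -0.3, 5.0]
gripper_width: 0.056
```

```bash
python3 -c "
from h import *
feel()"
```

```text
t 14.47 yaw 136.54 phi -42.87 r 0.0739  torque(resist cw) rxF 0.046 +Mz 0.429  Ftool [-1.1  0.6 -5. ] Mz 0.384 z 0.3968 w 0.056
h tool [ 0.0739 -0.0008 -0.0001]
```

Call:
arm_command([
  [0, -0.043, 0, 0, 0, 0.2],
  [0.002, -0.086, 0, 0, 0, 0.4],
  [0.003, -0.129, 0, 0, 0, 0.6],
  [0.006, -0.172, 0, 0, 0, 0.8],
  [0.009, -0.215, 0, 0, 0, 1.0],
  [0.014, -0.258, 0, 0, 0, 1.2],
])

```text
time: 15.22
eef_pos: [0.5906, -0.0532, 0.3968]
eef_rot: [1.314, 2.852, 0.001]
wrist_force: [3.1, -0.5, 4.1]
gripper_width: 0.053
```

```bash
python3 -c "
from h import *
feel()"
```

```text
t 15.22 yaw 130.54 phi -48.90 r 0.0739  torque(resist cw) rxF 0.148 +Mz 0.600  Ftool [-2.4  2.  -4.1] Mz 0.452 z 0.3968 w 0.053
h tool [ 0.0739 -0.0007 -0.0001]
```

Call:
arm_command([
  [0, -0.043, 0, 0, 0, 0.2],
  [0.002, -0.086, 0, 0, 0, 0.4],
  [0.003, -0.129, 0, 0, 0, 0.6],
  [0.006, -0.172, 0, 0, 0, 0.8],
  [0.009, -0.215, 0, 0, 0, 1.0],
  [0.014, -0.258, 0, 0, 0, 1.2],
])

```text
time: 15.98
eef_pos: [0.5844, -0.0579, 0.3968]
eef_rot: [1.461, 2.779, 0.001]
wrist_force: [2.1, -0.8, 4.9]
gripper_width: 0.05
```

```bash
python3 -c "
from h import *
feel()"
```

```text
t 15.97 yaw 124.53 phi -54.93 r 0.0739  torque(resist cw) rxF 0.093 +Mz 0.519  Ftool [-1.8  1.3 -4.9] Mz 0.427 z 0.3968 w 0.050
h tool [ 0.0739 -0.0007 -0.0001]
```

Call:
arm_command([
  [0, -0.043, 0, 0, 0, 0.2],
  [0.002, -0.086, 0, 0, 0, 0.4],
  [0.003, -0.129, 0, 0, 0, 0.6],
  [0.006, -0.172, 0, 0, 0, 0.8],
  [0.009, -0.215, 0, 0, 0, 1.0],
  [0.014, -0.258, 0, 0, 0, 1.2],
])

```text
time: 16.73
eef_pos: [0.5778, -0.0621, 0.3968]
eef_rot: [1.605, 2.699, 0.001]
wrist_force: [1.4, -0.7, 4.9]
gripper_width: 0.056
```

```bash
python3 -c "
from h import *
feel()"
```

```text
t 16.73 yaw 118.52 phi -60.97 r 0.0739  torque(resist cw) rxF 0.067 +Mz 0.440  Ftool [-1.3  0.9 -4.9] Mz 0.373 z 0.3968 w 0.056
h tool [ 0.0739 -0.0007 -0.0001]
```

Call:
arm_command([
  [0, -0.043, 0, 0, 0, 0.2],
  [0.002, -0.086, 0, 0, 0, 0.4],
  [0.003, -0.129, 0, 0, 0, 0.6],
  [0.006, -0.172, 0, 0, 0, 0.8],
  [0.009, -0.215, 0, 0, 0, 1.0],
  [0.014, -0.258, 0, 0, 0, 1.2],
])

```text
time: 17.48
eef_pos: [0.5709, -0.0655, 0.3967]
eef_rot: [1.744, 2.611, 0.002]
wrist_force: [4.0, -1.1, 4.5]
gripper_width: 0.051
```

```bash
python3 -c "
from h import *
feel()"
```

```text
t 17.48 yaw 112.52 phi -66.93 r 0.0739  torque(resist cw) rxF 0.241 +Mz 0.700  Ftool [-2.6  3.3 -4.4] Mz 0.459 z 0.3967 w 0.051
h tool [ 0.0739 -0.0007 -0.0001]
```

Call:
arm_command([
  [0, -0.043, 0, 0, 0, 0.2],
  [0.002, -0.086, 0, 0, 0, 0.4],
  [0.003, -0.129, 0, 0, 0, 0.6],
  [0.006, -0.172, 0, 0, 0, 0.8],
  [0.009, -0.215, 0, 0, 0, 1.0],
  [0.014, -0.258, 0, 0, 0, 1.2],
])

```text
time: 18.23
eef_pos: [0.5638, -0.0681, 0.3967]
eef_rot: [1.878, 2.516, 0.002]
wrist_force: [5.6, -1.1, 5.7]
gripper_width: 0.053
```

```bash
python3 -c "
from h import *
feel()"
```

```text
t 18.23 yaw 106.52 phi -72.87 r 0.0739  torque(resist cw) rxF 0.371 +Mz 0.893  Ftool [-2.7  5.1 -5.7] Mz 0.522 z 0.3967 w 0.053
h tool [ 0.0739 -0.0008 -0.0001]
```

Call:
arm_command([
  [0, -0.043, 0, 0, 0, 0.2],
  [0.002, -0.086, 0, 0, 0, 0.4],
  [0.003, -0.129, 0, 0, 0, 0.6],
  [0.006, -0.172, 0, 0, 0, 0.8],
  [0.009, -0.215, 0, 0, 0, 1.0],
  [0.014, -0.258, 0, 0, 0, 1.2],
])

```text
time: 18.98
eef_pos: [0.5564, -0.0699, 0.3968]
eef_rot: [2.007, 2.414, 0.003]
wrist_force: [6.1, -0.7, 3.4]
gripper_width: 0.053
```

```bash
python3 -c "
from h import *
feel()"
```

```text
t 18.98 yaw 100.53 phi -78.75 r 0.0739  torque(resist cw) rxF 0.430 +Mz 1.054  Ftool [-1.8  5.9 -3.3] Mz 0.625 z 0.3968 w 0.053
h tool [ 0.0738 -0.0009 -0.0001]
```

Call:
arm_command([
  [0, -0.043, 0, 0, 0, 0.2],
  [0.002, -0.086, 0, 0, 0, 0.4],
  [0.003, -0.129, 0, 0, 0, 0.6],
  [0.006, -0.172, 0, 0, 0, 0.8],
  [0.009, -0.215, 0, 0, 0, 1.0],
  [0.014, -0.258, 0, 0, 0, 1.2],
])

```text
time: 19.73
eef_pos: [0.5488, -0.0711, 0.3967]
eef_rot: [2.13, 2.305, 0.003]
wrist_force: [7.3, -2.4, 2.0]
gripper_width: 0.053
```

```bash
python3 -c "
from h import *
feel()"
```

```text
t 19.73 yaw 94.53 phi -84.69 r 0.0739  torque(resist cw) rxF 0.522 +Mz 1.223  Ftool [-3.   7.1 -2. ] Mz 0.700 z 0.3967 w 0.053
h tool [ 0.0739 -0.001  -0.    ]
```

Call:
arm_command([
  [0, -0.043, 0, 0, 0, 0.2],
  [0.002, -0.086, 0, 0, 0, 0.4],
  [0.003, -0.129, 0, 0, 0, 0.6],
  [0.006, -0.172, 0, 0, 0, 0.8],
  [0.009, -0.215, 0, 0, 0, 1.0],
  [0.014, -0.258, 0, 0, 0, 1.2],
])

```text
time: 20.48
eef_pos: [0.5412, -0.0714, 0.3967]
eef_rot: [2.248, 2.191, 0.004]
wrist_force: [7.3, -2.9, 4.2]
gripper_width: 0.057
```

```bash
python3 -c "
from h import *
feel()"
```

```text
t 20.48 yaw 88.52 phi -90.63 r 0.0739  torque(resist cw) rxF 0.539 +Mz 1.231  Ftool [-2.7  7.4 -4.2] Mz 0.692 z 0.3967 w 0.057
h tool [ 0.0739 -0.0011 -0.    ]
```

Call:
arm_command([
  [0, -0.043, 0, 0, 0, 0.2],
  [0.002, -0.086, 0, 0, 0, 0.4],
  [0.003, -0.129, 0, 0, 0, 0.6],
  [0.006, -0.172, 0, 0, 0, 0.8],
  [0.009, -0.215, 0, 0, 0, 1.0],
  [0.014, -0.258, 0, 0, 0, 1.2],
])

```text
time: 21.22
eef_pos: [0.5335, -0.0709, 0.3967]
eef_rot: [2.359, 2.07, 0.004]
wrist_force: [7.6, -2.6, 2.3]
gripper_width: 0.057
```

```bash
python3 -c "
from h import *
feel()"
```

```text
t 21.23 yaw 82.52 phi -96.63 r 0.0739  torque(resist cw) rxF 0.583 +Mz 1.297  Ftool [-1.6  7.9 -2.2] Mz 0.714 z 0.3967 w 0.057
h tool [ 0.0739 -0.0011 -0.    ]
```

Call:
arm_command([
  [0, -0.043, 0, 0, 0, 0.2],
  [0.002, -0.086, 0, 0, 0, 0.4],
  [0.003, -0.129, 0, 0, 0, 0.6],
  [0.006, -0.172, 0, 0, 0, 0.8],
  [0.009, -0.215, 0, 0, 0, 1.0],
  [0.014, -0.258, 0, 0, 0, 1.2],
])

```text
time: 21.98
eef_pos: [0.5258, -0.0697, 0.3967]
eef_rot: [2.465, 1.943, 0.004]
wrist_force: [7.2, -4.0, 3.7]
gripper_width: 0.055
```

```bash
python3 -c "
from h import *
feel()"
```

```text
t 21.98 yaw 76.51 phi -102.65 r 0.0740  torque(resist cw) rxF 0.584 +Mz 1.244  Ftool [-2.2  7.9 -3.7] Mz 0.661 z 0.3967 w 0.055
h tool [ 0.0739 -0.0011 -0.    ]
```

Call:
arm_command([
  [0, -0.043, 0, 0, 0, 0.2],
  [0.002, -0.086, 0, 0, 0, 0.4],
  [0.003, -0.129, 0, 0, 0, 0.6],
  [0.006, -0.172, 0, 0, 0, 0.8],
])

```text
time: 22.48
eef_pos: [0.5208, -0.0683, 0.3967]
eef_rot: [2.531, 1.856, 0.003]
wrist_force: [6.4, -3.1, 3.1]
gripper_width: 0.05
```

```bash
python3 -c "
from h import *
feel()"
```

```text
t 22.48 yaw 72.50 phi -106.68 r 0.0739  torque(resist cw) rxF 0.520 +Mz 1.158  Ftool [-1.   7.1 -3.1] Mz 0.638 z 0.3967 w 0.050
h tool [ 0.0739 -0.0011  0.    ]
```

Call:
arm_command([
  [0, -0.043, 0, 0, 0, 0.2],
  [0.002, -0.086, 0, 0, 0, 0.4],
  [0.003, -0.129, 0, 0, 0, 0.6],
  [0.006, -0.172, 0, 0, 0, 0.8],
])

```text
time: 22.98
eef_pos: [0.5158, -0.0667, 0.3967]
eef_rot: [2.595, 1.766, 0.003]
wrist_force: [6.8, -3.0, 3.7]
gripper_width: 0.048
```

```bash
python3 -c "
from h import *
feel()"
```

```text
t 22.98 yaw 68.49 phi -110.72 r 0.0740  torque(resist cw) rxF 0.547 +Mz 1.132  Ftool [-0.3  7.4 -3.7] Mz 0.585 z 0.3967 w 0.048
h tool [ 0.074 -0.001  0.   ]
```

Call:
arm_command([
  [0, -0.043, 0, 0, 0, 0.2],
  [0.002, -0.086, 0, 0, 0, 0.4],
  [0.003, -0.129, 0, 0, 0, 0.6],
  [0.006, -0.172, 0, 0, 0, 0.8],
])

```text
time: 23.48
eef_pos: [0.511, -0.0647, 0.3967]
eef_rot: [2.655, 1.675, 0.003]
wrist_force: [6.2, -3.0, 5.1]
gripper_width: 0.055
```

```bash
python3 -c "
from h import *
feel()"
```

```text
t 23.48 yaw 64.48 phi -114.79 r 0.0740  torque(resist cw) rxF 0.508 +Mz 1.118  Ftool [-0.   6.9 -5.1] Mz 0.610 z 0.3967 w 0.055
h tool [ 0.074  -0.0009  0.    ]
```

Call:
arm_command([
  [0, -0.043, 0, 0, 0, 0.2],
  [0.002, -0.086, 0, 0, 0, 0.4],
  [0.003, -0.129, 0, 0, 0, 0.6],
  [0.006, -0.172, 0, 0, 0, 0.8],
])

```text
time: 23.98
eef_pos: [0.5063, -0.0623, 0.3967]
eef_rot: [2.712, 1.581, 0.002]
wrist_force: [5.0, -3.5, 4.4]
gripper_width: 0.052
```

```bash
python3 -c "
from h import *
feel()"
```

```text
t 23.98 yaw 60.47 phi -118.86 r 0.0740  torque(resist cw) rxF 0.450 +Mz 0.872  Ftool [-0.6  6.1 -4.4] Mz 0.422 z 0.3967 w 0.052
h tool [ 0.074  -0.0009  0.    ]
```

Call:
arm_command([
  [0, -0.043, 0, 0, 0, 0.2],
  [0.002, -0.086, 0, 0, 0, 0.4],
  [0.003, -0.129, 0, 0, 0, 0.6],
])

```text
time: 24.35
eef_pos: [0.5029, -0.0603, 0.3967]
eef_rot: [2.753, 1.509, 0.002]
wrist_force: [4.4, -4.3, 4.1]
gripper_width: 0.055
```

```bash
python3 -c "
from h import *
feel()"
```

```text
t 24.35 yaw 57.47 phi -121.93 r 0.0740  torque(resist cw) rxF 0.448 +Mz 0.916  Ftool [-1.3  6.1 -4.1] Mz 0.469 z 0.3967 w 0.055
h tool [ 0.074  -0.0008  0.    ]
```

Call:
arm_command([
  [0, -0.043, 0, 0, 0, 0.2],
  [0.002, -0.086, 0, 0, 0, 0.4],
  [0.003, -0.129, 0, 0, 0, 0.6],
])

```text
time: 24.72
eef_pos: [0.4996, -0.0581, 0.3967]
eef_rot: [2.792, 1.437, 0.002]
wrist_force: [3.6, -2.9, 4.7]
gripper_width: 0.051
```

```bash
python3 -c "
from h import *
feel()"
```

```text
t 24.73 yaw 54.46 phi -124.98 r 0.0740  torque(resist cw) rxF 0.340 +Mz 0.781  Ftool [-0.3  4.6 -4.7] Mz 0.441 z 0.3967 w 0.051
h tool [ 0.074  -0.0007  0.    ]
```

Call:
arm_command([
  [0, -0.043, 0, 0, 0, 0.2],
  [0.002, -0.086, 0, 0, 0, 0.4],
])

```text
time: 24.98
eef_pos: [0.4974, -0.0565, 0.3967]
eef_rot: [2.816, 1.388, 0.002]
wrist_force: [3.6, -3.8, 5.2]
gripper_width: 0.052
```

```bash
python3 -c "
from h import *
feel()"
```

```text
t 24.98 yaw 52.46 phi -127.04 r 0.0740  torque(resist cw) rxF 0.382 +Mz 0.702  Ftool [-0.8  5.2 -5.2] Mz 0.319 z 0.3967 w 0.052
h tool [ 0.074  -0.0007  0.    ]
```

Call:
arm_command([
  [0, -0.043, 0, 0, 0, 0.2],
  [0.002, -0.086, 0, 0, 0, 0.4],
])

```text
time: 25.22
eef_pos: [0.4954, -0.0549, 0.3967]
eef_rot: [2.84, 1.338, 0.002]
wrist_force: [3.8, -3.1, 5.9]
gripper_width: 0.057
```

```bash
python3 -c "
from h import *
feel()"
```

```text
t 25.23 yaw 50.46 phi -129.10 r 0.0739  torque(resist cw) rxF 0.365 +Mz 0.714  Ftool [ 0.1  4.9 -5.9] Mz 0.350 z 0.3967 w 0.057
h tool [ 0.0739 -0.0006  0.    ]
```

Call:
arm_command([
  [0, -0.043, 0, 0, 0, 0.2],
  [0.002, -0.086, 0, 0, 0, 0.4],
])

```text
time: 25.48
eef_pos: [0.4934, -0.0532, 0.3967]
eef_rot: [2.863, 1.288, 0.002]
wrist_force: [4.4, -3.9, 6.5]
gripper_width: 0.054
```

```bash
python3 -c "
from h import *
feel()"
```

```text
t 25.48 yaw 48.45 phi -131.13 r 0.0739  torque(resist cw) rxF 0.433 +Mz 0.705  Ftool [-0.   5.9 -6.5] Mz 0.272 z 0.3967 w 0.054
h tool [ 0.0739 -0.0005  0.    ]
```

Call:
arm_command([
  [0, -0.043, 0, 0, 0, 0.2],
  [0.002, -0.086, 0, 0, 0, 0.4],
])

```text
time: 25.72
eef_pos: [0.4914, -0.0514, 0.3967]
eef_rot: [2.886, 1.238, 0.001]
wrist_force: [2.2, -3.1, 6.1]
gripper_width: 0.055
```

```bash
python3 -c "
from h import *
feel()"
```

```text
t 25.73 yaw 46.45 phi -133.16 r 0.0740  torque(resist cw) rxF 0.273 +Mz 0.509  Ftool [-0.7  3.7 -6.1] Mz 0.235 z 0.3967 w 0.055
h tool [ 0.074  -0.0005  0.    ]
```

```bash
cat > fit.py <<'E'
import numpy as np
from scipy.optimize import least_squares
D=np.array([[154.6,.511],[148.6,.537],[142.55,.442],[136.5,.429],[130.5,.6],[124.5,.519],[118.5,.44],[112.5,.7],[106.5,.893],[100.5,1.054],[94.5,1.223],[88.5,1.231],[82.5,1.297],[76.5,1.244],[72.5,1.158],[68.5,1.132],[64.5,1.118],[60.5,.872],[57.5,.916],[54.5,.781],[52.5,.702],[50.5,.714],[48.45,.705],[46.45,.509]]+EXTRA if (EXTRA:=[]) is not None else [])
def m(y,top,kind,off):
    x=top-y; c=np.zeros_like(x)
    f=x>-40; c[f]=-.75*np.sin(np.pi*x[f]/80)
    r=(x<=-40)&(x>-70); u=(x[r]+70)/30
    c[r]=.75*(np.sin(np.pi/2*u) if kind==0 else (np.sin(np.pi/2*u)**2 if kind==1 else u))
    return .5+off+c
def run(D):
  for k in (0,1,2):
    for fo in (0,1):
      q=least_squares(lambda p:m(D[:,0],p[0],k,p[1]*fo)-D[:,1],[44,0]);s=np.sqrt(2*q.cost/len(D))
      print(k,fo,q.x.round(3),"rms",s.round(3))
  F=D[D[:,0]<84]; q=least_squares(lambda p:m(F[:,0],p[0],0,0)-F[:,1],[44]);print("fall",q.x,np.sqrt(2*q.cost/len(F)).round(3), "res",(-q.fun[-8:]).round(2))
if __name__=="__main__": run(D)
E
python3 fit.py
```

```text
0 0 [45.182  0.   ] rms 0.058
0 1 [4.5524e+01 2.7000e-02] rms 0.052
1 0 [46.578  0.   ] rms 0.09
1 1 [47.445  0.06 ] rms 0.07
2 0 [46.301  0.   ] rms 0.087
2 1 [47.139  0.059] rms 0.066
fall [43.95751984] 0.05 res [ 0.08 -0.08  0.04 -0.02 -0.04  0.02  0.07 -0.06]
```

Call:
arm_command([
  [0, -0.043, 0, 0, 0, 0.2],
])

```text
time: 25.85
eef_pos: [0.4905, -0.0505, 0.3967]
eef_rot: [2.896, 1.213, 0.001]
wrist_force: [3.1, -3.1, 6.0]
gripper_width: 0.051
```

```bash
python3 -c "
from h import *
feel()"
```

```text
t 25.85 yaw 45.45 phi -134.19 r 0.0739  torque(resist cw) rxF 0.321 +Mz 0.499  Ftool [-0.1  4.4 -6. ] Mz 0.178 z 0.3967 w 0.051
h tool [ 0.0739 -0.0005  0.    ]
```

Call:
arm_command([
  [0, -0.043, 0, 0, 0, 0.2],
])

```text
time: 25.98
eef_pos: [0.4895, -0.0496, 0.3967]
eef_rot: [2.907, 1.188, 0.001]
wrist_force: [1.8, -4.0, 6.1]
gripper_width: 0.049
```

```bash
python3 -c "
from h import *
feel()"
```

```text
t 25.98 yaw 44.45 phi -135.22 r 0.0739  torque(resist cw) rxF 0.302 +Mz 0.513  Ftool [-1.5  4.1 -6.1] Mz 0.212 z 0.3967 w 0.049
h tool [ 0.0739 -0.0004  0.    ]
```

Call:
arm_command([
  [0, -0.043, 0, 0, 0, 0.2],
])

```text
time: 26.1
eef_pos: [0.4886, -0.0486, 0.3967]
eef_rot: [2.917, 1.162, 0.001]
wrist_force: [2.0, -3.3, 5.9]
gripper_width: 0.054
```

```bash
python3 -c "
from h import *
feel()"
```

```text
t 26.10 yaw 43.45 phi -136.24 r 0.0739  torque(resist cw) rxF 0.280 +Mz 0.527  Ftool [-0.8  3.8 -5.9] Mz 0.247 z 0.3967 w 0.054
h tool [ 0.0739 -0.0004  0.    ]
```

Call:
arm_command([
  [0, -0.043, 0, 0, 0, 0.2],
])

```text
time: 26.22
eef_pos: [0.4877, -0.0477, 0.3967]
eef_rot: [2.927, 1.137, 0.001]
wrist_force: [2.6, -3.5, 6.1]
gripper_width: 0.052
```

```bash
python3 -c "
from h import *
feel()"
```

```text
t 26.23 yaw 42.44 phi -137.25 r 0.0739  torque(resist cw) rxF 0.323 +Mz 0.529  Ftool [-0.4  4.4 -6.1] Mz 0.206 z 0.3967 w 0.052
h tool [ 0.0739 -0.0004  0.    ]
```

Call:
arm_command([
  [0, -0.043, 0, 0, 0, 0.2],
])

```text
time: 26.35
eef_pos: [0.4868, -0.0467, 0.3966]
eef_rot: [2.937, 1.111, 0.001]
wrist_force: [3.3, -3.5, 6.8]
gripper_width: 0.05
```

```bash
python3 -c "
from h import *
feel()"
```

```text
t 26.35 yaw 41.44 phi -138.29 r 0.0739  torque(resist cw) rxF 0.357 +Mz 0.487  Ftool [ 0.2  4.8 -6.8] Mz 0.129 z 0.3966 w 0.050
h tool [ 0.0739 -0.0003  0.    ]
```

Call:
arm_command([
  [0, -0.043, 0, 0, 0, 0.2],
])

```text
time: 26.48
eef_pos: [0.4859, -0.0457, 0.3967]
eef_rot: [2.947, 1.086, 0.001]
wrist_force: [2.1, -2.8, 5.6]
gripper_width: 0.051
```

```bash
python3 -c "
from h import *
feel()"
```

```text
t 26.48 yaw 40.45 phi -139.32 r 0.0739  torque(resist cw) rxF 0.261 +Mz 0.411  Ftool [-0.2  3.5 -5.5] Mz 0.150 z 0.3967 w 0.051
h tool [ 0.0739 -0.0003  0.    ]
```

Call:
arm_command([
  [0, -0.043, 0, 0, 0, 0.2],
])

```text
time: 26.6
eef_pos: [0.4851, -0.0447, 0.3967]
eef_rot: [2.956, 1.06, 0.001]
wrist_force: [2.5, -2.6, 6.4]
gripper_width: 0.052
```

```bash
python3 -c "
from h import *
feel()
from fit import D,run
D=np.r_[D,[[45.45,.499],[44.45,.513],[43.45,.527],[42.44,.529]]]
run(D)"
```

```text
t 26.60 yaw 39.44 phi -140.32 r 0.0739  torque(resist cw) rxF 0.270 +Mz 0.376  Ftool [ 0.3  3.7 -6.4] Mz 0.106 z 0.3967 w 0.052
h tool [ 0.0739 -0.0003  0.    ]
0 0 [44.744  0.   ] rms 0.059
0 1 [4.5271e+01 3.0000e-02] rms 0.052
1 0 [45.76  0.  ] rms 0.091
1 1 [47.02   0.065] rms 0.069
2 0 [45.554  0.   ] rms 0.087
2 1 [46.765  0.062] rms 0.066
fall [43.74663272] 0.049 res [-0.05  0.02  0.07 -0.07 -0.05 -0.01  0.04  0.07]
```

Call:
arm_command([
  [0, -0.043, 0, 0, 0, 0.2],
])

```text
time: 26.72
eef_pos: [0.4842, -0.0437, 0.3967]
eef_rot: [2.966, 1.034, 0.001]
wrist_force: [1.6, -2.5, 6.5]
gripper_width: 0.053
```

```bash
python3 -c "
from h import *
feel()
from fit import D,run
D=np.r_[D,[[45.45,.499],[44.45,.513],[43.45,.527],[42.44,.529],[41.44,.487],[40.45,.411],[39.44,.376]]]
run(D)"
```

```text
t 26.73 yaw 38.44 phi -141.35 r 0.0740  torque(resist cw) rxF 0.218 +Mz 0.281  Ftool [-0.4  3.  -6.5] Mz 0.063 z 0.3967 w 0.053
h tool [ 0.0739 -0.0003  0.    ]
0 0 [44.481  0.   ] rms 0.058
0 1 [4.5117e+01 3.2000e-02] rms 0.051
1 0 [45.316  0.   ] rms 0.089
1 1 [46.793  0.067] rms 0.068
2 0 [45.147  0.   ] rms 0.085
2 1 [46.559  0.065] rms 0.064
fall [43.5898616] 0.047 res [-0.08 -0.06 -0.01  0.03  0.06  0.05  0.   -0.  ]
```

Call:
arm_command([
  [0, 0, 0, 0, 0, 0],
  [0, 0, 0, 0, 0, 0],
])

```text
time: 26.98
eef_pos: [0.4842, -0.0436, 0.3967]
eef_rot: [2.966, 1.035, 0.001]
wrist_force: [2.2, -2.4, 7.9]
gripper_width: 0.057
```

```bash
python3 -c "
from h import *
feel()"
```

```text
t 26.98 yaw 38.46 phi -141.45 r 0.0739  torque(resist cw) rxF 0.238 +Mz 0.277  Ftool [ 0.2  3.2 -7.9] Mz 0.039 z 0.3967 w 0.057
h tool [ 0.0739 -0.0001  0.    ]
```

Call:
arm_command([
  [0, 0, 0, 0, 0, 0],
  [0, 0, 0, 0, 0, 0],
  [0, 0, 0, 0, 0, 0],
  [0, 0, 0, 0, 0, 0],
  [0, 0, -0.2, 0, 0, 0],
  [0, 0, -0.6, 0, 0, 0],
  [0, 0, -1.2, 0, 0, 0],
  [0, 0, -1.8, 0, 0, 0],
  [0, 0, -2.4, 0, 0, 0],
  [0, 0, -2.4, 0, 0, 0],
], grip=160)

```text
time: 28.22
eef_pos: [0.4844, -0.0428, 0.47]
eef_rot: [2.964, 1.037, 0.005]
wrist_force: [-0.3, -0.2, -0.2]
gripper_width: 0.375
```

```bash
python3 - <<'E'
from h import *
feel(); o=arm.get_obs(); print(o["wrist_force"],o["joints"].round(2))
c,p=snap("wrist","w9",None,1.25)
t,_=snap("top","t9",(225,120,365,290),3.5)
r=red(t["frame"]);print(r)
s=camera("side");r2=red(s["frame"]);print(r2)
E
```

```text
t 28.23 yaw 38.58 phi -141.81 r 0.0733  torque(resist cw) rxF -0.003 +Mz 0.008  Ftool [-0.3 -0.1  0.2] Mz 0.011 z 0.4700 w 0.375
h tool [0.0733 0.0005 0.0002]
[-0.2811732  -0.16055992 -0.22261964] [ 0.48  0.27 -0.59  1.74  0.16  1.18 -1.04]
[([250, 272, 6, 6, 30], [252.63333333333333, 274.6333333333333])]
[([395, 210, 4, 5, 16], [396.3125, 212.0625])]
```

View pics/w9.png

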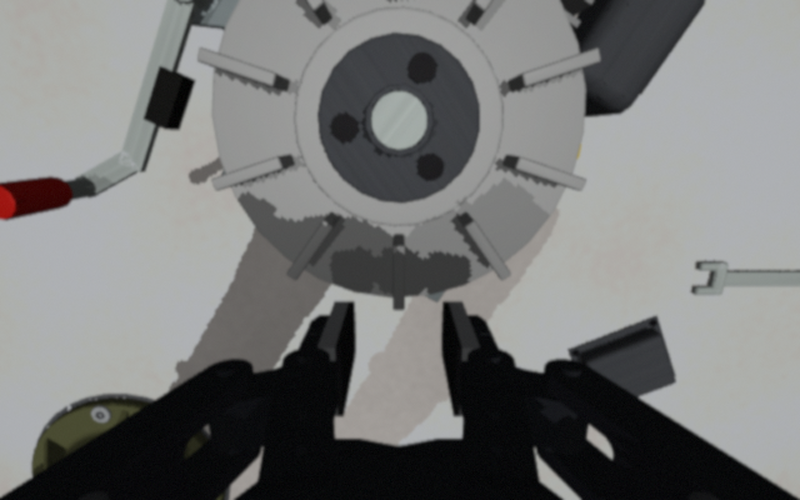

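View pics/t9.png

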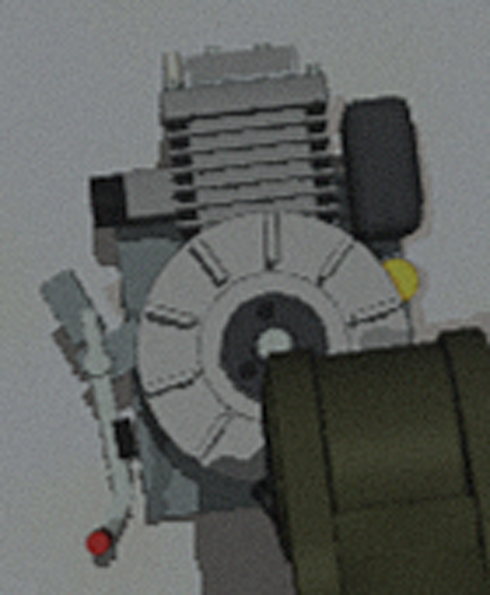

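Call:
arm_command([
  [0.1, -0.4, 0, 0, 0, 0.4],
  [0.3, -1.3, 0, 0, 0, 1],
  [0.55, -2.3, 0, 0, 0, 1.8],
  [0.8, -3.3, 0, 0, 0, 2.6],
  [1.0, -4.3, 0, 0, 0, 3.2],
  [1.2, -5.1, 0, 0, 0, 3.8],
  [1.33, -5.6, 0, 0, 0, 4],
  [1.33, -5.63, 0, 0, 0, 4],
  [1.33, -5.63, 0, 0, 0, 4],
], grip=135)

```text
time: 29.5
eef_pos: [0.4102, 0.1132, 0.4679]
eef_rot: [3.1, 0.507, -0.001]
wrist_force: [0.8, -0.1, -0.0]
gripper_width: 0.473
```

```bash
python3 - <<'E'
from h import *
feel(); o=arm.get_obs(); print(o["eef_pos"])
c,p=snap("wrist","w10",None,1.25)
print(onz(c,(252.63,274.63),.2626,p) if 0 else '', red(c["frame"]), proj(c,(.41,.114,.2626),p)*1.25)
E
```

```text
t 29.50 yaw 18.59 phi 139.99 r 0.1721  torque(resist cw) rxF -0.078 +Mz -0.012  Ftool [0.8 0.4 0. ] Mz 0.066 z 0.4679 w 0.473
h tool [ 0.0897  0.1469 -0.    ]
[0.41016071 0.11318311 0.46792141]
 [([306, 221, 19, 12, 115], [314.9913043478261, 225.52173913043478]), ([315, 231, 13, 12, 23], [322.39130434782606, 237.8695652173913])] [393.31960014 290.01190222]
```

View pics/w10.png

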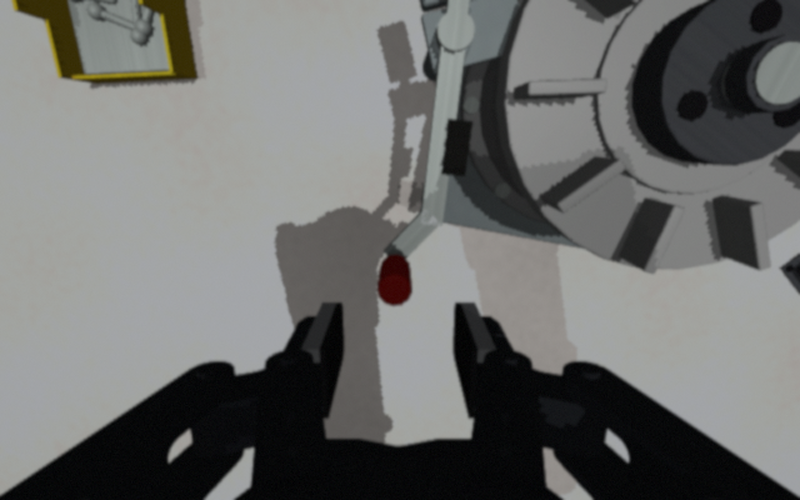

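Grip top at about (395,289), centred between the fingers (398) as before. Descend, close, and carry back.

Call:
arm_command([
  [0, -0.02, 0.3, 0, 0, 0],
  [0, -0.04, 0.7, 0, 0, 0],
  [0, -0.04, 1.1, 0, 0, 0],
  [0, -0.04, 1.5, 0, 0, 0],
  [0, -0.04, 1.85, 0, 0, 0],
  [0, -0.04, 2.0, 0, 0, 0],
  [0, -0.04, 2.0, 0, 0, 0],
])

```text
time: 30.42
eef_pos: [0.4096, 0.115, 0.4081]
eef_rot: [-3.1, -0.508, 0.001]
wrist_force: [0.0, -0.7, 0.1]
gripper_width: 0.469
```

Call:
arm_command([
  [0, 0, 0, 0, 0, 0],
  [0, 0, 0, 0, 0, 0],
  [0, 0, 0, 0, 0, 0],
  [0, 0, 0, 0, 0, 0],
], grip=255)

```text
time: 30.92
eef_pos: [0.4097, 0.1148, 0.4088]
eef_rot: [3.1, 0.507, 0.002]
wrist_force: [-0.6, -2.7, 5.8]
gripper_width: 0.164
```

```bash
python3 - <<'E'
from h import *
feel(); o=arm.get_obs(); print(o["eef_pos"],o["wrist_force"])
Rt=R.from_rotvec(o["eef_rot"]).as_matrix()
piv=np.array([.5299,.1246]); g=o["eef_pos"][:2]; v=g-piv
for a in (.05,.1,.15,.2,.25,.3,.35):
    w=np.array([np.cos(a)*v[0]-np.sin(a)*v[1],np.sin(a)*v[0]+np.cos(a)*v[1]])
    d=np.r_[piv+w-g,0]; print(a,(Rt.T@d/.03).round(2),(piv+w).round(4))
E
```

```text
t 30.93 yaw 18.57 phi 139.68 r 0.1735  torque(resist cw) rxF 0.429 +Mz 0.415  Ftool [-1.4  2.4 -5.8] Mz -0.013 z 0.4088 w 0.164
h tool [0.0896 0.1485 0.0002]
[0.40972427 0.11475905 0.40881679] [-0.62267801 -2.71226113  5.79525096]
0.05 [-0.04  0.2   0.  ] [0.4104 0.1088]
0.1 [-0.08  0.39  0.  ] [0.4113 0.1028]
0.15 [-0.1   0.59  0.  ] [0.4125 0.0969]
0.2 [-0.11  0.79  0.  ] [0.4141 0.0911]
0.25 [-0.12  1.    0.  ] [0.4159 0.0853]
0.3 [-0.11  1.2   0.  ] [0.418  0.0797]
0.35 [-0.09  1.4   0.  ] [0.4204 0.0741]
```

Call:
arm_command([
  [-0.03, 0.15, 0, 0, 0, 0],
  [-0.06, 0.3, 0, 0, 0, 0],
  [-0.08, 0.45, 0, 0, 0, 0],
  [-0.1, 0.6, 0, 0, 0, 0],
  [-0.11, 0.75, 0, 0, 0, 0],
  [-0.11, 0.9, 0, 0, 0, 0],
  [-0.11, 1.05, 0, 0, 0, 0],
  [-0.11, 1.2, 0, 0, 0, 0],
  [-0.1, 1.3, 0, 0, 0, 0],
  [-0.08, 1.37, 0, 0, 0, 0],
  [-0.08, 1.4, 0, 0, 0, 0],
  [-0.08, 1.4, 0, 0, 0, 0],
])

```text
time: 32.42
eef_pos: [0.4199, 0.0743, 0.4086]
eef_rot: [3.099, 0.509, -0.002]
wrist_force: [-5.3, -1.7, 9.5]
gripper_width: 0.165
```

```bash
python3 - <<'E'
from h import *
o=arm.get_obs(); print(o["time"],o["eef_pos"],o["wrist_force"],o["gripper_width"])
E
```

```text
32.425 [0.41990389 0.07434392 0.40858235] [-5.34701305 -1.65080504  9.53351203] 0.16531674206598337
```

Call:
arm_command([
  [0, 0, 0, 0, 0, 0],
  [0, 0, 0, 0, 0, 0],
  [0, 0, 0, 0, 0, 0],
  [0, 0, -0.3, 0, 0, 0],
  [0, 0, -0.9, 0, 0, 0],
  [0, 0, -1.6, 0, 0, 0],
  [0, 0, -2.4, 0, 0, 0],
  [0, 0, -3.0, 0, 0, 0],
  [0, 0, -3.3, 0, 0, 0],
  [0, 0, -3.3, 0, 0, 0],
], grip=135)

```text
time: 33.67
eef_pos: [0.4207, 0.0745, 0.5077]
eef_rot: [3.1, 0.507, 0.002]
wrist_force: [-0.3, 0.7, -0.2]
gripper_width: 0.471
```

```bash
python3 - <<'E'
from h import *
feel(); o=arm.get_obs(); print(o["eef_pos"],o["wrist_force"])
c,p=snap("wrist","w11",None,1.25); print(proj(c,(.421,.0737,.2626),p)*1.25)
s,_=snap("side","s11",(250,130,410,290),4);t,_=snap("top","t11",(225,120,365,290),3.5)
print(red(s["frame"]),red(t["frame"]))
E
```

```text
t 33.67 yaw 18.59 phi 149.33 r 0.1411  torque(resist cw) rxF -0.063 +Mz -0.058  Ftool [-0.1 -0.8  0.2] Mz 0.004 z 0.5077 w 0.471
h tool [9.210e-02 1.069e-01 1.000e-04]
[0.42067652 0.07445756 0.50770285] [-0.31609788  0.70306446 -0.24742305]
[397.07621848 263.95984103]
[] []
```

View pics/w11.png

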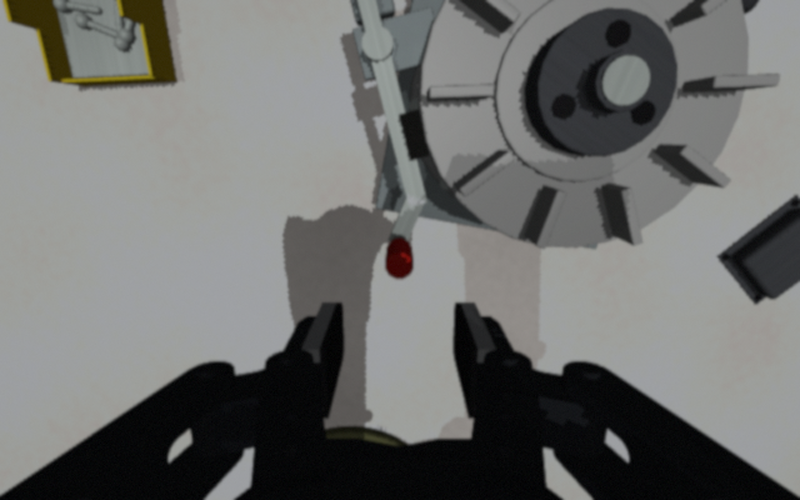

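View pics/t11.png

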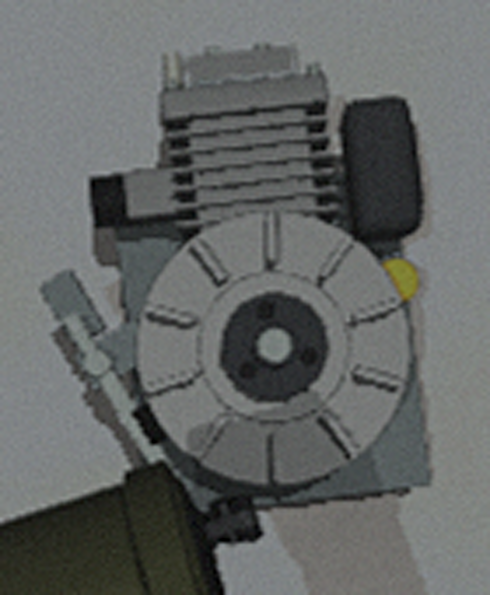

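View pics/s11.png

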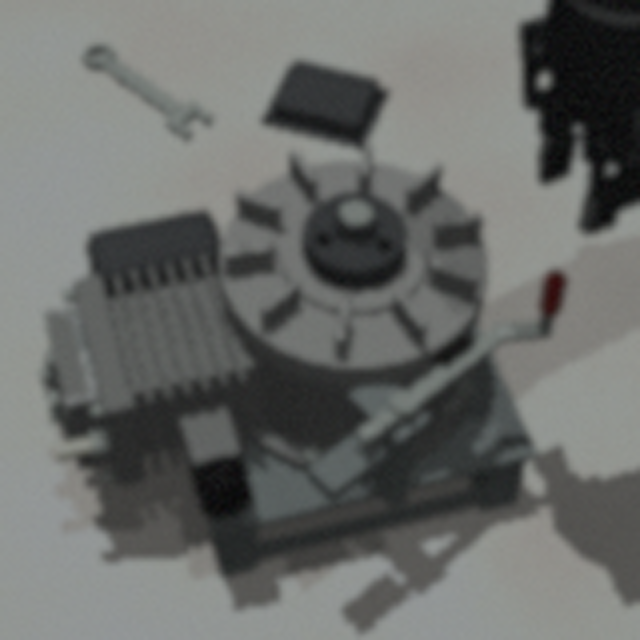

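```bash
python3 -c "
from h import *
print(order.close_job())"
```

```text
the job is handed in; nothing more can be done
None
```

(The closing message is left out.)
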